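Put the spare label roll in the drawer and shut it

ROBOT

A 7-joint arm with a two-finger parallel gripper is mounted at the origin on a cart in front of the work surface, level with it; the furniture and walls round the work are solid. World frame = base frame: x ahead of the robot, y to its left, z up, the work surface at z = 0. Lengths are in m, angles in rad, forces in N, time in s.
With the tool pointing down it reaches from about 0.375 to 0.925 m from the base axis. Payload 3.1 kg.
Tool frame: the origin (TCP) lies between the finger pads; the fingertips stand 19 mm ahead of it and the grasp point (between the pads) is the TCP; z points along the fingers, y is the direction in which the jaws open and shut (so a half turn about z gives the same grasp; the last joint's range is limited). The gripper opens to 85 mm and grips with 20 to 120 N. Pads are 22 mm wide; open, the fingers measure 114 mm over their backs; the gripper's body (76 mm by 85 mm) begins 54 mm behind the grasp point. The pads swing forward as they close: fully open they stand 13 mm farther back than shut.
Start: joints at [1.134, 0.383, 0.044, 1.598, -0.018, 1.161, -0.05], TCP at [0.216, -0.613, 0.226] pointing down, gripper open.
Joint ranges: [-2.61, 2.61], [-0.41, 2.15], [-1.48, 1.57], [0, 2.5], [-1.57, 4.71], [0.05, 1.97], [-2.85, 2.85]. Speed limits (rad/s): [2.79, 2.79, 3.14, 3.14, 3.14, 3.14, 3.14].

INTERFACE

Orientations are given as a unit quaternion [x, y, z, w].
In Python, from bench import move_ptp, movel, move_j, move_gripper, pause, inverse_kinematics, read_camera, camera_params, MotionError, sign_off, look_for, tip_of, read_time_s, read_qpos, read_joint_vel, read_effort, read_eef_pos, read_tcp_rot, read_ft_force, read_ft_torque, read_finger_gap gives the robot as it stands. Calls block until the motion is done:
- move_ptp(position, orientation): joint-space move of the TCP to a pose.
- movel(position, orientation=None, speed=0.15): straight line of the TCP; orientation=None keeps the orientation; speed is the mean speed in m/s.
- move_j(angles): joint-space move.
- move_gripper(opening, effort=None): finger opening in m; effort is the grip in N (None keeps the last); returns when the fingers have stopped.
- pause(seconds).
- inverse_kinematics(position, orientation): joint angles nearest the present ones, or None.
- read_camera(name): name is "scene" or "top" or "wrist"; returns the picture (480x640x3 uint8, red, green, blue); there is no depth.
- camera_params(name): a dict with "K" (3x3 intrinsics, pixels), "camera_from_world" (4x4, takes a point from world to camera coordinates). Camera axes: x right, y down, z forward; pixel columns grow to the right and rows downward; lengths in m; the calibration is good to about 2 mm. A picture is of the moment at which its call begins: read the wrist's pose just before it. camera_params takes no time and is no camera call; for the wrist camera it gives the pose at the moment of the call.
A pose or a line that the arm cannot do raises MotionError and nothing moves.
- sign_off(): hands the job in, once; it reports no verdict.
Trained networks look in the newest picture that a camera, given by its name, has taken for a name from the list of things; names that differ only in an ending like _2 or _b are one class to them, and where a whole thing is asked for, a point or a joint stands for the part that bears it (a point fixed in the world has none). Each returns a list of dicts, best first, with "confidence" (0 to 1); they miss things now and then, are a little off and sometimes report something else, mostly with a low value. They report only what shows in the picture. A call takes as long as a camera call. They do not tell look-alikes from the thing itself.
- look_for(camera, name): "at" ([column, row] in pixels, amid what is visible of it).
- tip_of(camera, name): "at" ([column, row] in pixels: a listed point, or the origin of a listed thing).
Readings, each from a call of its own:
- read_time_s(): time.
- read_qpos(): joint angles.
- read_joint_vel(): joint speeds.
- read_effort(): joint torques, N m.
- read_eef_pos(): TCP position.
- read_tcp_rot(): TCP orientation.
- read_ft_force(): force on the tool from outside, world axes, zero at the start.
- read_ft_torque(): the same for the moment, N m.
- read_finger_gap(): finger opening in m.
Only numpy, scipy, OpenCV 4.12 (cv2) and the standard library are available. Lean on these libraries where they do the work, as an engineer would, in place of code of your own. Each camera call takes 0.05 s, during which the arm holds its last target.

TASK

Stand the white label roll from the table on its flat end in the open drawer of the low dark grey one-drawer box beside the red tote (not the tall three-drawer unit at the back), let go of it, then push that drawer fully shut. The label roll is the narrower, taller white roll with the small core hole, not the wide tape roll.

Things in the scene. Friction and masses are not known exactly. Their poses are not given: they have to be found in the camera images.
- label_roll: White paper label roll standing on its flat end on the table: cylinder 63 mm across, 50 mm high, small brown core hole, under 0.2 kg. Grip it across the diameter. Origin: centre of its underside; z up along its axis. A wider, lower white tape roll (92 mm across, 36 mm high, wide hole) stands nearer or farther, over 10 cm between centres; fingers closing along world x keep clear of all.
- drawer_lip (a point): Middle of the outer edge of the drawer's pull lip, 50 mm above the table; moves with the drawer. The aluminium lip is 90 mm wide, 5 mm thick, stands 16 mm out from the front panel (178 mm wide, 5 to 76 mm above the table). x points into the box (the way it shuts), y along the lip, z up. About 2 to 4 N pushes it shut. The box is fixed, 170 mm deep, 180 wide, 80 high. A carton 126 mm high stands 11 cm or more robotward.
- drawer_floor (a point): Point on the drawer floor's upper face, 10 mm above the table, midway between the side walls, 65 mm behind the front panel's inner face; moves with the drawer; axes as drawer_lip. In the open drawer the space above is uncovered from 65 mm before it to 50 mm behind it. Inside 156 mm wide, 160 mm long; side walls reach 46 mm above the table. Room under the box's lid: up to 76 mm.
- drawer (a joint): The low box's one drawer: how far the drawer is pulled out, m: 0 fully shut, 0.13 fully open; a stiff slide that stays where it is left.
Things that resemble listed ones, but are neither listed nor needed, are in the scene too. Leave any purple or yellow look-alike of the label_roll alone.

How it is judged:
By the outcome, as a careful person would: the job done as asked, in the order asked, and still so for the second after the job is handed in, with the robot touching nothing.
It also fails if it takes over 48 s, if anything falls off the work surface, if the arm or the gripper's body presses on something with over 40 N, if the wrist force passes 120 N, or if a joint passes its speed limit or range.

## Working session

There is one attempt and no reset: what is moved stays moved. The work goes in short steps, each a Python script; the robot and the scene stay as the last script left them, time stands still between calls to the robot, and variables do not carry over. Pictures are saved under pics/ and viewed, and the job is handed in when it is done.

```bash
ls; mkdir -p pics; python3 - <<'E'
from bench import *
import cv2
for c in ["scene","top","wrist"]:
    im=read_camera(c); cv2.imwrite(f"pics/{c}0.png",im[:,:,::-1])
    for n in ["label_roll","drawer_lip","drawer_floor"]:
        print(c,n,"tip",[(x['at'],round(x['confidence'],2)) for x in tip_of(c,n)],"look",[(x['at'],round(x['confidence'],2)) for x in look_for(c,n)])
print(read_time_s(),read_eef_pos(),read_tcp_rot(),read_finger_gap())
E
```

```text
pics
scene label_roll tip [([340.5, 230.2], 0.8), ([330.7, 200.4], 0.75), ([376.3, 195.3], 0.75), ([469.7, 262.4], 0.56)] look [([337.4, 222.9], 0.85), ([373.6, 186.7], 0.84), ([471.5, 256.5], 0.77), ([333.3, 194.5], 0.57)]
scene drawer_lip tip [([293.3, 213.2], 0.69)] look [([274.6, 227.3], 0.62)]
scene drawer_floor tip [([263.2, 237.6], 0.93)] look [([273.8, 228.1], 0.61)]
top label_roll tip [([348.6, 201.2], 0.89), ([371.8, 162.1], 0.81), ([426.2, 179.1], 0.79), ([459.7, 336.4], 0.76)] look [([352.1, 200.6], 0.85), ([372.8, 158.9], 0.82), ([428.2, 173.1], 0.76), ([467.3, 338.4], 0.69)]
top drawer_lip tip [([305.6, 166.4], 0.93)] look [([271.3, 172.0], 0.95)]
top drawer_floor tip [([265.6, 178.1], 0.61)] look [([272.8, 173.2], 0.89)]
wrist label_roll tip [] look []
wrist drawer_lip tip [] look []
wrist drawer_floor tip [] look []
1.05 [ 0.21605312 -0.61303697  0.2258864 ] [ 9.85679668e-01  1.68628560e-01  8.69208449e-06 -1.06170773e-05] 0.0853080297843175
```

View pics/scene0.png

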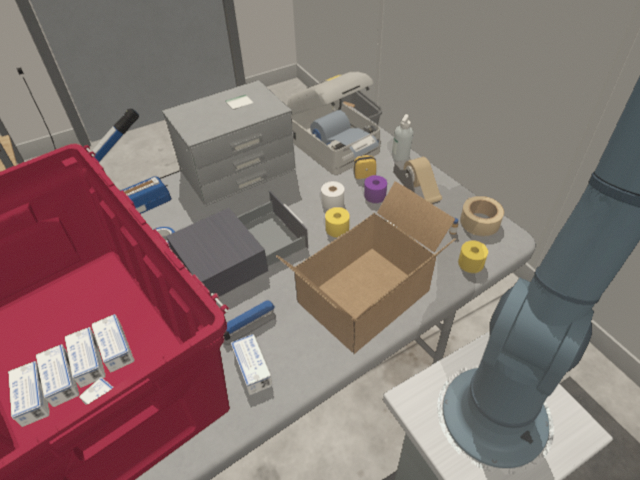

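View pics/top0.png

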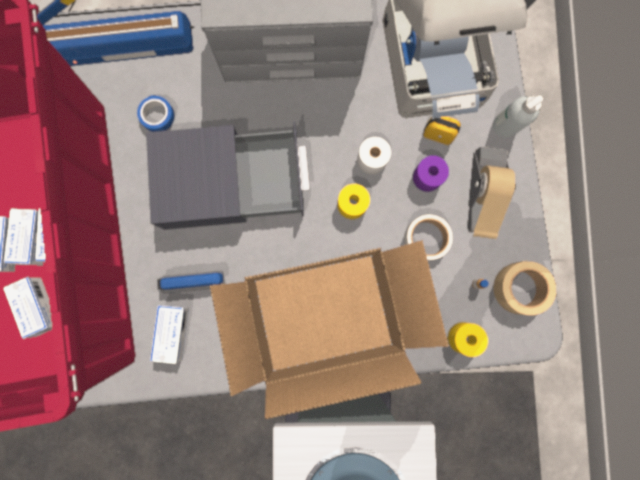

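```bash
cat > h.py <<'E'
import numpy as np
from bench import *
def ray(c,px,z,P=None):
    P=P or camera_params(c); K=np.array(P['K']); T=np.array(P['camera_from_world'])
    R=T[:3,:3]; o=-R.T@T[:3,3]; d=R.T@np.linalg.inv(K)@np.array([px[0],px[1],1.])
    return o+d*(z-o[2])/d[2]
def proj(c,p,P=None):
    P=P or camera_params(c); K=np.array(P['K']); T=np.array(P['camera_from_world'])
    q=K@(T[:3,:3]@np.array(p)+T[:3,3]); return q[:2]/q[2]
E
python3 - <<'E'
from h import *
for c,l in [("scene",[(340.5,230.2),(330.7,200.4),(376.3,195.3),(469.7,262.4)]),("top",[(348.6,201.2),(371.8,162.1),(426.2,179.1),(459.7,336.4)])]:
    for p in l: print(c,p,ray(c,p,0).round(3))
print(ray("scene",(293.3,213.2),.05),ray("top",(305.6,166.4),.05))
print(ray("scene",(263.2,237.6),.01),ray("top",(265.6,178.1),.01))
E
```

```text
scene (340.5, 230.2) [ 0.585 -0.009  0.   ]
scene (330.7, 200.4) [ 0.699 -0.047  0.   ]
scene (376.3, 195.3) [ 0.649 -0.167  0.   ]
scene (469.7, 262.4) [ 0.322 -0.222  0.   ]
top (348.6, 201.2) [0.598 0.001 0.   ]
top (371.8, 162.1) [ 0.682 -0.049  0.   ]
top (426.2, 179.1) [ 0.644 -0.162  0.   ]
top (459.7, 336.4) [ 0.319 -0.218  0.   ]
[0.65930031 0.08867458 0.05      ] [0.65875206 0.08969778 0.05      ]
[0.65806613 0.18015812 0.01      ] [0.64637854 0.17343259 0.01      ]
```

```bash
python3 - <<'E'
import cv2
a=cv2.imread("pics/top0.png")[100:250,140:440]; cv2.imwrite("pics/c1.png",cv2.resize(a,None,fx=2.66,fy=2.66,interpolation=cv2.INTER_CUBIC))
a=cv2.imread("pics/scene0.png")[160:300,160:400]; cv2.imwrite("pics/c2.png",cv2.resize(a,None,fx=3.33,fy=3.33,interpolation=cv2.INTER_CUBIC))
E
```

```text
(no output)
```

View pics/c1.png

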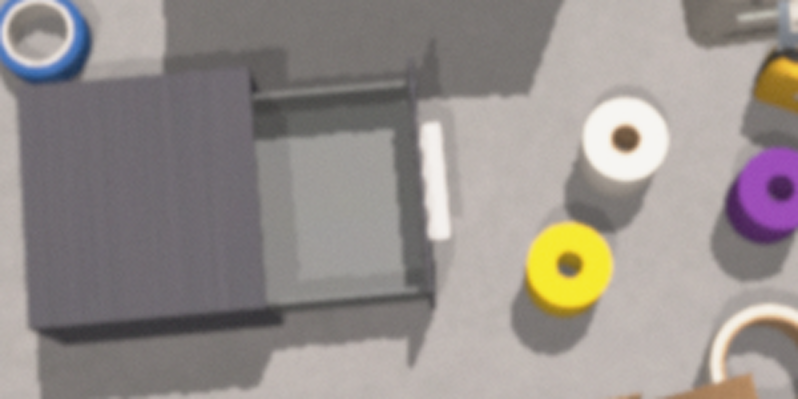

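View pics/c2.png

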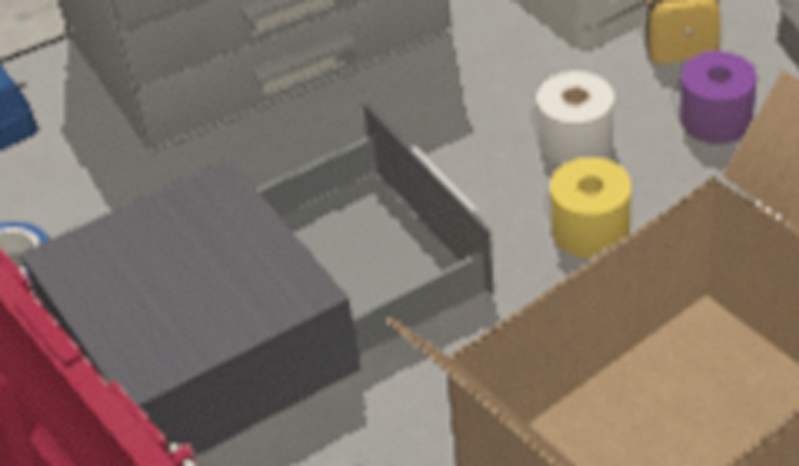

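```bash
python3 - <<'E'
from h import *
t=lambda x,y:(x/2.66+140-.3,y/2.66+100-.3)
s=lambda x,y:(x/3.33+160-.35,y/3.33+160-.35)
print("roll",ray("top",t(626,138),.05),ray("scene",s(575,96),.05))
b=[ray("top",t(*p),.08) for p in [(20,85),(248,68),(267,307),(32,328)]]
print(np.round(b,4)); 
sh=[ray("scene",s(*p),.08) for p in [(27,260),(222,168),(350,300),(150,403)]]
print(np.round(sh,4))
for q in (b,sh):
  q=np.array(q)
  for i,j in [(1,0),(2,3),(2,1),(3,0)]:
    d=q[j]-q[i]; print(i,j,np.linalg.norm(d),np.degrees(np.arctan2(d[1],d[0])))
print("lip",ray("top",t(440,122),.05),ray("top",t(451,238),.05))
print("panel top",ray("top",t(412,70),.076),ray("top",t(432,300),.076))
print("panel top sc",ray("scene",s(366,107),.076),ray("scene",s(490,238),.076))
print("carton", [ray("top",p,.126).round(3) for p in [(247,277),(382,252),(212,284)]])
E
```

```text
roll [ 0.68799569 -0.04913444  0.05      ] [ 0.6897297  -0.04729923  0.05      ]
[[0.7214 0.395  0.08  ]
 [0.7329 0.2295 0.08  ]
 [0.5561 0.2139 0.08  ]
 [0.5424 0.3806 0.08  ]]
[[0.7129 0.3976 0.08  ]
 [0.7291 0.2403 0.08  ]
 [0.5559 0.2165 0.08  ]
 [0.5419 0.3701 0.08  ]]
1 0 0.16591485207355583 93.98087397665597
2 3 0.16719378877538013 94.69422810099574
2 1 0.17748864935079123 5.031558069189431
3 0 0.1795513921812331 4.615461992589219
1 0 0.15815616024129497 95.86496288444027
2 3 0.1542130666533822 95.2156876798669
2 1 0.17478643451570547 7.807433883774208
3 0 0.17322034633682415 9.13391855150535
lip [0.70152865 0.09038055 0.05      ] [0.61246952 0.08280035 0.05      ]
panel top [0.73204325 0.11017236 0.076     ] [0.56093022 0.09653048 0.076     ]
panel top sc [0.7390435  0.11483833 0.076     ] [0.56119648 0.10173301 0.076     ]
carton [array([0.437, 0.193, 0.126]), array([ 0.479, -0.046,  0.126]), array([0.425, 0.254, 0.126])]
```

```bash
cat >> h.py <<'E'
from scipy.spatial.transform import Rotation as Ro
def down(a):
    "jaws (tool y) along azimuth a (rad)"
    y=np.array([np.cos(a),np.sin(a),0]); z=np.array([0,0,-1.]); x=np.cross(y,z)
    return Ro.from_matrix(np.array([x,y,z]).T).as_quat()
E
python3 - <<'E'
from h import *
import cv2
for a in (0,np.pi):
    print(a,inverse_kinematics([.689,-.048,.25],down(a)))
E
```

```text
0 [ 0.43472977  0.51370947 -0.60223635  1.43595358  0.29459312  1.28262546
 -0.19075073]
3.141592653589793 [-0.78370357  0.86740326  1.36982844  1.50090603 -0.85047403  1.46389447
 -2.53864206]
```

```bash
python3 - <<'E'
from h import *
import cv2
p=read_eef_pos()
try: movel([p[0],p[1],.32],speed=.25)
except MotionError as e: print(e)
move_ptp([.689,-.048,.25],down(0))
P=camera_params("wrist"); im=read_camera("wrist"); cv2.imwrite("pics/w1.png",im[:,:,::-1])
for x in look_for("wrist","label_roll"): print(x, ray("wrist",x['at'],.05,P).round(3))
for x in tip_of("wrist","label_roll"): print(x, ray("wrist",x['at'],.0,P).round(4))
for n,z in (("drawer_lip",.05),("drawer_floor",.01)):
  for x in tip_of("wrist",n): print(n,x, ray("wrist",x['at'],z,P).round(4))
print(read_time_s(),read_eef_pos(),read_qpos().round(2), proj("wrist",[.689,-.048,.05],P))
E
```

```text
{'at': [223.5, 153.2], 'confidence': 0.88} [ 0.598 -0.001  0.05 ]
{'at': [325.2, 201.5], 'confidence': 0.78} [ 0.69  -0.046  0.05 ]
{'at': [288.9, 302.5], 'confidence': 0.72} [ 0.653 -0.152  0.05 ]
{'at': [324.2, 195.3], 'confidence': 0.78} [ 0.6895 -0.0497  0.    ]
{'at': [230.4, 151.2], 'confidence': 0.71} [ 0.5922 -0.003   0.    ]
{'at': [22.2, 336.5], 'confidence': 0.63} [ 0.3186 -0.2238  0.    ]
{'at': [291.8, 292.0], 'confidence': 0.57} [ 0.6511 -0.1646  0.    ]
drawer_lip {'at': [284.8, 45.5], 'confidence': 0.98} [0.6569 0.0872 0.05  ]
4.4417 [ 0.68897802 -0.04865442  0.25001626] [ 0.44  0.51 -0.61  1.44  0.3   1.28 -0.19] [323.69107919 203.96011516]
```

View pics/w1.png

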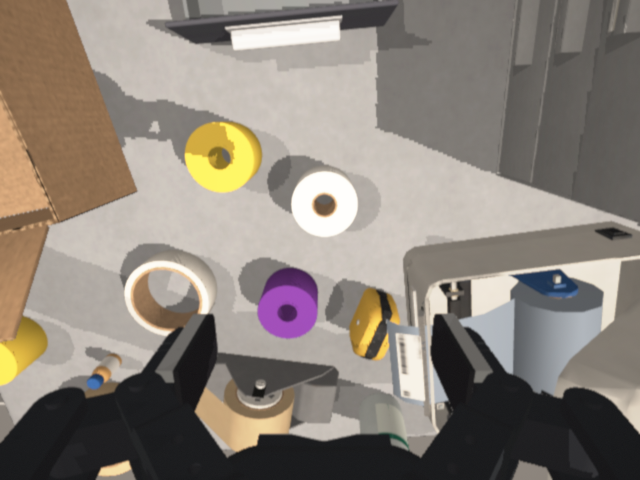

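```bash
python3 - <<'E'
from h import *
print(ray("top",(402,110),.1),ray("top",(388,30),.1))
f0=read_ft_force()
movel([.6895,-.0485,.09],speed=.2); 
movel([.6895,-.0485,.032],speed=.08); print(read_ft_force()-f0)
move_gripper(.055,40); print(read_finger_gap(),read_ft_force()-f0)
movel([.6895,-.0485,.14],speed=.15); print(read_finger_gap(),read_ft_force()-f0,read_time_s())
for a in (0.08,):
  for p in ([.651,.172,.14],[.651,.172,.05]): print(inverse_kinematics(p,down(a)))
E
```

```text
[ 0.75262337 -0.09525454  0.1       ] [ 0.91483354 -0.0730783   0.1       ]
[-0.7712467  -0.10284202 -0.67858061]
0.060701895092247216 [-0.49395033 -0.28329346  3.45250597]
0.060704477025525054 [-0.20314393 -0.2400235  -1.52779506] 7.4917
[ 0.14291487  0.59311695 -0.63455485  1.58128017  0.38215751  1.0941416
 -0.50746226]
[ 0.10904866  0.69486779 -0.5859992   1.62780197  0.44815879  0.9565328
 -0.55278724]
```

```bash
python3 - <<'E'
from h import *
import cv2
q=down(.08)
movel([.651,.170,.14],q,speed=.2); f0=read_ft_force()
cv2.imwrite("pics/top1.png",read_camera("top")[:,:,::-1])
movel([.651,.170,.05],speed=.12); print(read_ft_force()-f0)
z=.05
while z>.039:
    z-=.002; movel([.651,.170,z],speed=.04); f=read_ft_force()-f0
    print(round(z,3),f.round(2),read_eef_pos()[2].round(4))
    if f[2]>2.5: break
print(read_time_s(),read_finger_gap())
cv2.imwrite("pics/top2.png",read_camera("top")[:,:,::-1])
cv2.imwrite("pics/scene2.png",read_camera("scene")[:,:,::-1])
a=cv2.imread("pics/top2.png")[90:270,130:430];b=cv2.imread("pics/scene2.png")[120:320,160:460]
cv2.imwrite("pics/m2.png",np.hstack([cv2.resize(a,(400,300)),cv2.resize(b,(400,300))]))
E
```

```text
[ 0.18396315  0.93088751 -0.217249  ]
0.048 [0.53 1.56 0.64] 0.0488
0.046 [ 0.18  0.83 -0.27] 0.0459
0.044 [-1.27  1.73  0.17] 0.0437
0.042 [-2.22 -0.07  6.31] 0.0434
10.7 0.06073848529360689
```

View pics/m2.png

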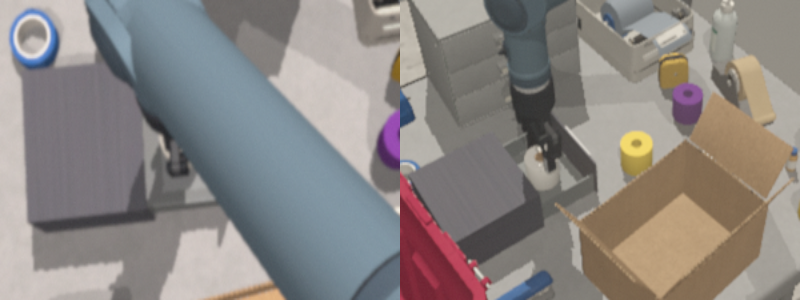

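The roll touched down at about the expected height (TCP 0.043), and the scene view shows it upright in the drawer. I'll release it next.

```bash
python3 - <<'E'
from h import *
import cv2
move_gripper(.078); print(read_finger_gap(),read_ft_force())
movel([.651,.170,.16],speed=.12)
movel([.66,.02,.16],speed=.25); move_gripper(0.0)
print(read_time_s(),read_finger_gap())
P=camera_params("wrist"); cv2.imwrite("pics/w3.png",read_camera("wrist")[:,:,::-1])
for x in tip_of("wrist","drawer_lip"): print(x, ray("wrist",x['at'],.05,P).round(4))
for x in tip_of("wrist","label_roll"): print(x, ray("wrist",x['at'],.01,P).round(4))
cv2.imwrite("pics/scene3.png",read_camera("scene")[:,:,::-1])
for p in ([.66,.05,.056],[.648,.205,.056]): print(inverse_kinematics(p,down(.08)))
a=cv2.imread("pics/w3.png");b=cv2.imread("pics/scene3.png")[120:320,160:460]
cv2.imwrite("pics/m3.png",np.hstack([cv2.resize(a,(400,300)),cv2.resize(b,(400,300))]))
E
```

```text
0.07791879112263404 [-0.1779193  -1.31867463 -0.20826471]
13.7167 0.00010519452705435061
{'at': [327.9, 139.4], 'confidence': 0.95} [0.6575 0.0865 0.05  ]
{'at': [242.2, 239.9], 'confidence': 0.95} [ 0.5931 -0.0026  0.01  ]
{'at': [330.8, 10.4], 'confidence': 0.82} [0.6529 0.1712 0.01  ]
[ 0.29121243  0.66537801 -0.57709482  1.6569814   0.4275369   0.94816766
 -0.36182487]
[ 0.06516597  0.69992583 -0.59683923  1.60823591  0.45266173  0.97513893
 -0.60053387]
```

View pics/m3.png

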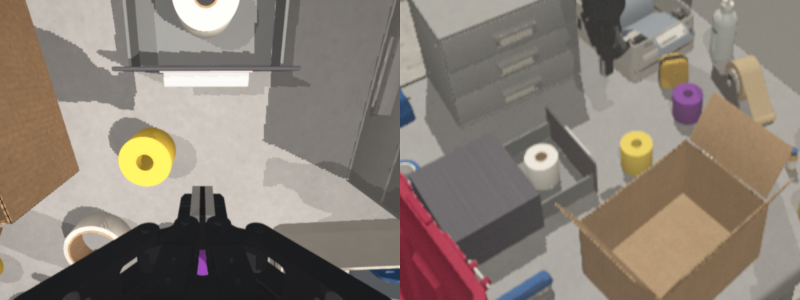

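```bash
cat >> h.py <<'E'
u=np.array([np.cos(np.pi/2+.08),np.sin(np.pi/2+.08),0])
lip=np.array([.6575,.0868,.05])
E
python3 - <<'E'
from h import *
import cv2
q=down(.08)
s=lip-.042*u
movel([s[0],s[1],.12],q,speed=.2); movel([s[0],s[1],.05],speed=.12); f0=read_ft_force()
d=-.014
movel(lip+d*u,speed=.08)
for d,sp in [(0.03,.05),(.07,.06),(.10,.06)]:
    movel(lip+d*u,speed=sp); f=read_ft_force()-f0; print(d,f.round(2),read_eef_pos().round(4))
    if np.linalg.norm(f)>25: break
print(read_time_s())
cv2.imwrite("pics/scene4.png",read_camera("scene")[:,:,::-1])
E
```

```text
0.03 [-0.1   1.69  0.26] [0.655  0.1174 0.0501]
0.07 [ 0.05  1.89 -0.5 ] [0.6517 0.1577 0.0501]
0.1 [-0.98  2.34  0.55] [0.6491 0.188  0.0501]
18.0333
```

View pics/scene4.png

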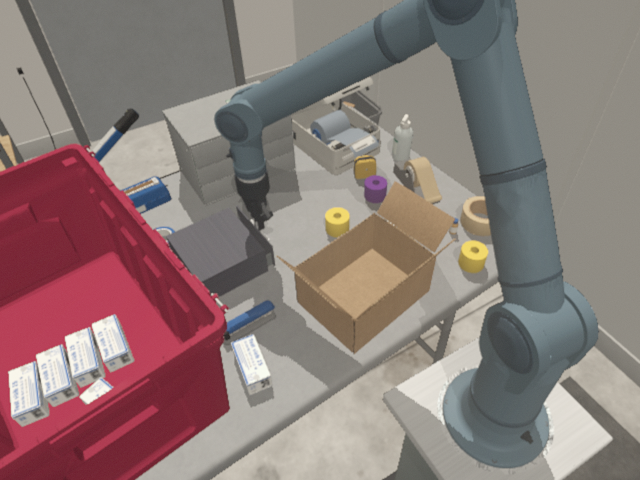

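```bash
python3 - <<'E'
from h import *
import cv2
d=.10
f0=read_ft_force()*0
while d<.14:
    d+=.003; movel(lip+d*u,speed=.04); f=read_ft_force(); p=read_eef_pos(); print(round(d,3),f.round(2),round(float((p-lip)@u),4))
    if f[1]*1>15 or np.linalg.norm(f)>20: break
pause(.3); print(read_ft_force(),(read_eef_pos()-lip)@u)
movel(lip+(d-.04)*u,speed=.1)
print(read_ft_force(),read_time_s())
p=read_eef_pos(); movel([p[0],p[1],.16],speed=.2)
movel([.68,.0,.2],speed=.25); 
P=camera_params("wrist"); cv2.imwrite("pics/w5.png",read_camera("wrist")[:,:,::-1])
for x in tip_of("wrist","drawer_lip"): print(x, ray("wrist",x['at'],.05,P).round(4))
cv2.imwrite("pics/scene5.png",read_camera("scene")[:,:,::-1])
a=cv2.imread("pics/w5.png");b=cv2.imread("pics/scene5.png")[120:320,130:430]
cv2.imwrite("pics/m5.png",np.hstack([cv2.resize(a,(400,300)),cv2.resize(b,(400,300))]))
E
```

```text
0.103 [-1.25 -0.08  0.15] 0.1033
0.106 [-0.54 -0.8   0.67] 0.1058
0.109 [ 0.13 -2.23  0.04] 0.1091
0.112 [ 1.04 -0.59 -0.02] 0.1126
0.115 [ 0.25 -1.06 -0.91] 0.1157
0.118 [-0.07 -0.05 -0.33] 0.1187
0.121 [ 0.35 -0.68 -0.11] 0.1216
0.124 [-0.67 -2.66  0.24] 0.1233
0.127 [-1.27 -5.96  3.39] 0.1233
0.13 [-2.65 -9.9   5.15] 0.1232
0.133 [ -2.78 -14.11   7.77] 0.1232
0.136 [ -3.97 -15.19   9.82] 0.1232
0.139 [ -5.48 -19.12  11.77] 0.1231
[ -4.97976786 -19.1511552   11.63692627] 0.12316980654986841
[-0.32569103  0.26218595  0.22172967] 22.1833
```

View pics/m5.png

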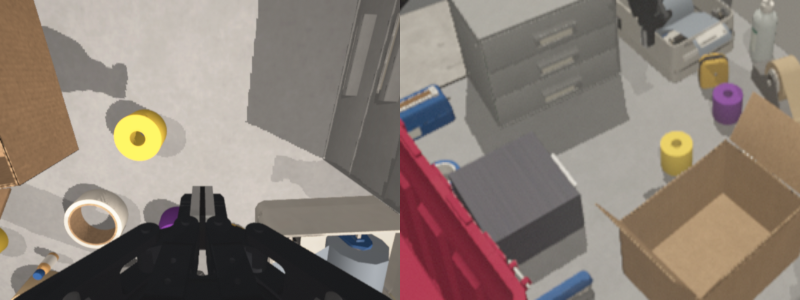

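```bash
python3 - <<'E'
from h import *
import cv2
cv2.imwrite("pics/top6.png",read_camera("top")[:,:,::-1])
for c in ("top",):
  for x in tip_of(c,"drawer_lip"): print(c,x, ray(c,x['at'],.05).round(4))
read_camera("scene")
for x in tip_of("scene","drawer_lip"): print("sc",x, ray("scene",x['at'],.05).round(4))
print(lip+.13*u, proj("top",lip+.13*u))
a=cv2.imread("pics/top6.png")[100:250,130:330]; cv2.imwrite("pics/c6.png",cv2.resize(a,None,fx=4,fy=4,interpolation=cv2.INTER_CUBIC))
E
```

```text
top {'at': [247.3, 172.6], 'confidence': 0.87} [0.6471 0.2054 0.05  ]
sc {'at': [254.7, 230.8], 'confidence': 0.53} [0.6536 0.2009 0.05  ]
[0.64711109 0.21638422 0.05      ] [241.7710786  172.62808101]
```

View pics/c6.png

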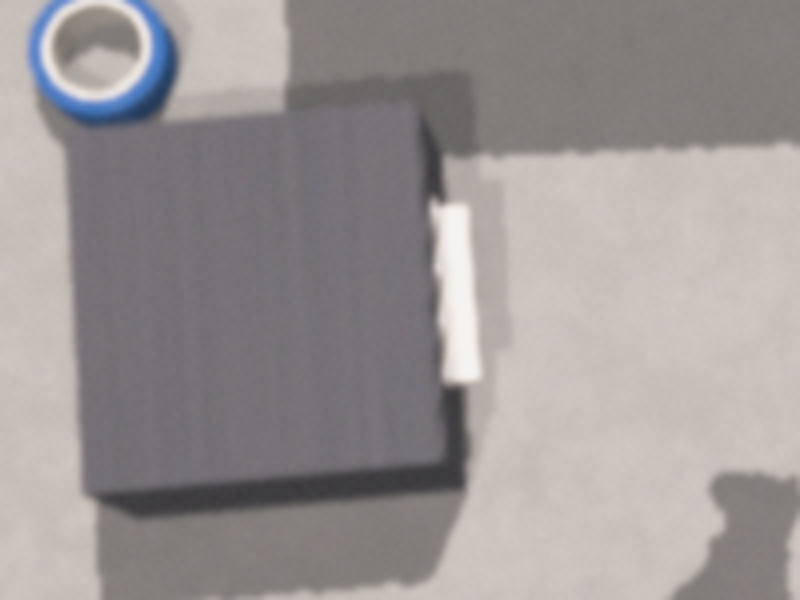

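```bash
python3 - <<'E'
from h import *
import cv2
t=lambda x,y:(x/4+130-.37,y/4+100-.37)
P=[ray("top",t(*p),.08) for p in [(418,103),(443,462),(68,137),(85,493)]]
print("lid front/back along u rel. to old lip:",[round(float((p-lip)@u),4) for p in P])
L=[ray("top",t(*p),.05) for p in [(468,206),(481,380)]]
print("lip",[round(float((p-lip)@u),4) for p in L])
Pa=[ray("top",t(*p),.076) for p in [(418,103),(443,462)]]
# initial image lip
t2=lambda x,y:(x/2.66+140-.3,y/2.66+100-.3)
print("lip0",[round(float((ray("top",t2(*p),.05)-lip)@u),4) for p in [(440,122),(451,238)]])
# project expected panel front edges for shut
for dd in (.119,.13):
  for w in (-.045,.045):
    v=np.array([u[1],-u[0],0]); p=lip+dd*u+w*v
    print(dd,w,((proj("top",p)-[129.6,99.6])*4).round(1))
a=cv2.imread("pics/scene5.png")[170:310,150:330]; cv2.imwrite("pics/c7.png",cv2.resize(a,None,fx=4.4,fy=4.2,interpolation=cv2.INTER_CUBIC))
E
```

```text
lid front/back along u rel. to old lip: [0.1339, 0.1343, 0.3035, 0.3036]
lip [0.1172, 0.1172]
lip0 [0.0001, -0.0004]
0.119 -0.045 [477.4 378.8]
0.119 0.045 [464.3 202.6]
0.13 -0.045 [455.1 380.8]
0.13 0.045 [442.3 204.5]
```

View pics/c7.png

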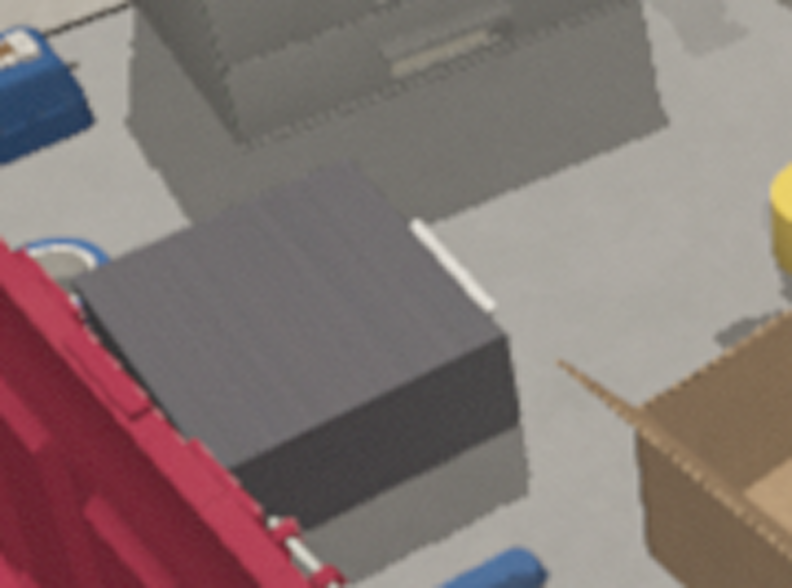

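```bash
python3 - <<'E'
from h import *
print(read_ft_force().round(2),read_eef_pos(),read_time_s()); sign_off()
E
```

```text
[ 0.44 -1.13 -0.38] [0.67976694 0.00138809 0.19990321] 24.1583
the job is handed in; nothing more can be done
```

I stood the white label roll on its flat end in the open drawer of the low grey box, let go of it, and pushed the drawer shut. I handed the job in at about 24 s.

- **Placing:** The roll touched down at about the expected drawer-floor height. After I let go, the wrist and scene pictures showed it standing upright, about 65 mm behind the front panel.
- **Shutting:** The drawer moved at about 2 N. It then came to a hard stop, where I held about 20 N for a moment before backing off. In the top view, the front panel is flush with the box front (0.1332 m against 0.134 m along the slide).
- **What disagreed:**
  - The lip moved about 0.118 m, not the nominal 0.13 m. I take this to mean the drawer was not fully open at the start, because the flush panel and the hard stop both say it is shut.
  - The scene camera's low-confidence lip reading was 4 to 6 mm off the top camera's.
- **Not checked:** I could not see the roll once the drawer was shut, so I could not confirm that it is still upright.

At hand-in the arm was clear of everything, and the wrist force was about 1 N, which is noise.

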